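Close up the connector test fixture and start the test

TASK

Working with the fingertips and never lifting or tipping the carrier, push it by its blue front plate fully home into the test fixture, then push the orange guard over until it is fully shut. Then press the green start button all the way down and let it come up again; leave the red stop button and everything else on the bench alone.

Things in the scene. Friction and masses are not known exactly. Their poses are not given: they have to be found in the camera images.
- fixture: Fixed connector test fixture. Origin: on the bench surface under the chamber's middle; x = direction the carrier is pushed home (roughly away from the robot), y left, z up. Base plate x -160 to +85, y -65 to +65, 12 thick. Side walls' inner faces y = -47, +47, 8 thick: low rails (top at z 32) for x -155 to -50, grey chamber walls (top at z 75) for x -50 to +67
- carrier: Loose carrier, about 0.5 kg, 1 to 4 N to slide, between the rails: plate 110 (x) x 90 x 12 with a white connector on it (top 50 above its underside) and an upright blue front plate at its near (-x) end, 90 wide, 8 thick, 75 high. Origin: centre of the 110 plate's underside. Starts 40 to 65 out; home: origin at x 0, y 0, z 12 of the fixture, against the stop wall
- carrier_face (a point): centre of the outer (robot-side) face of the carrier's blue front plate: 63 in front of the carrier's origin, 37.5 above the carrier's underside (so about 50 above the bench)
- guard (a joint): angle (rad) of the guard, an orange frame with clear pane, 118 x 118 x 8, hinged along the top of the left (+y) chamber wall: 0 = shut, level over the chamber, outer face up; 1.57 = upright, outer face to the left. Starts 1.55 to 1.9, stop at 2.0. Stiff hinge (0.2 N m), stays where left; 2 to 5 N near the free edge push it over
- guard_hinge (a point): middle of the guard's hinge line, at x = 8.5, y = 59, z = 79 of the fixture, half way through the guard's thickness; the hinge line runs along the fixture's x
- guard_edge (a point): middle of the guard's free edge, 118 from guard_hinge; when shut at x 8.5, y -59, z 79 of the fixture. A black tab 36 wide stands 18 further out from it. A skirt 24 deep under the guard's robot-side edge would hit the connector if the guard came down with the carrier out
- stop_wall (a point): middle of the inner face of the stop wall at the back of the chamber, at x 55, y 0, z 43 of the fixture; the wall's top is at z 75
- start (a joint): travel (m) of the green start button: 0 = up, 0.006 = fully down; springs back; about 5 N to push fully down
- start_top (a point): centre of the top of the green button cap, 34 across, standing 10 above its black collar, on a fixed grey box 72 x 72 x 45; the cap's top is 67 above the bench
- stop (a joint): travel (m) of the red stop button: 0 = up, 0.006 = fully down; not to be pressed
- stop_top (a point): centre of the top of the red button cap, same make and size as the green one, on its own fixed grey box; the two boxes stand to the right of the fixture, either one nearer to the robot
- spare_white: Bystander: white loose connector housing, 50 x 34 x 30, lying on the bench; origin at the centre of its underside
- spare_grey: Bystander: grey loose connector housing, 50 x 34 x 30, lying on the bench; origin at the centre of its underside
- tub: Bystander: open white plastic tub, 84 across, 85 high; origin at the centre of its underside
- screwdriver: Bystander: screwdriver with a green handle, 190 long, lying on the bench; origin at the middle of its length, underside
- tape: Bystander: black ring (tape roll), 90 across, 19 high; origin at the centre of its underside
- spray: Bystander: can with a blue label, 52 across, 150 high; origin at the centre of its underside
Mind the look-alikes: they are no part of the job. What is shaped like the part that bears stop but brown, turquoise or yellow is not meant.

How it is judged (in metres and radians):
On the way, in this order (a step that is already met when the one before it is completed fails the run):
1. the carrier is fully home (x of carrier in the frame of fixture above -0.004 m and z of carrier in the frame of fixture below 0.016 m), for 0.2 s.
2. the guard is fully shut, with the carrier home (all of step 1 and value of joint guard below 0.04 rad), for 0.2 s.
3. the green start button is pressed down, with the carrier home and the guard shut (all of step 2 and value of joint start above 0.0045 m), for 0.05 s.
At the end, for the whole second after the job is handed in: The carrier is home within 4 mm of the stop wall and down on its base, the guard is shut within 0.04 rad, both buttons are up again and the carrier is at rest (all of step 2 and value of joint each of start, stop below 0.0015 m and linear speed of carrier below 0.01 m/s); the robot touches nothing.
It fails at once if the carrier is lifted (more than 10 mm) or tipped (more than 0.15 rad) (z of carrier in the frame of fixture above 0.022 m or angle between carrier's own z axis and vertical above 0.15 rad).
It fails at once if the red stop button is pressed (value of joint stop above 0.002 m).
It fails at once if the green start button is pressed while the guard is open (value of joint start above 0.002 m and value of joint guard above 0.06 rad).
It fails at once if a bystander is moved by more than 25 mm (distance of any of spare_white, spare_grey, tub, screwdriver, tape, spray from where it was at the start of the episode above 0.025 m).
It also fails if it takes over 61 s, if anything falls off the work surface, if the arm or the gripper's body presses on something with over 40 N, if the wrist force passes 120 N, or if a joint passes its speed limit or range.

ROBOT

A 6-joint arm with a two-finger parallel gripper is mounted at the origin on the work surface. World frame = base frame: x ahead of the robot, y to its left, z up, the work surface at z = 0. Lengths are in m, angles in degrees, forces in N, time in s.
With the tool pointing down it reaches from about 0.25 to 0.725 m from the base axis. Payload 9.7 kg.
Tool frame: the origin (TCP) lies at the very end of the fingers, on their centre line; the grasp point (between the pads) lies 19 mm behind it; z points along the fingers, y is the direction in which the jaws open and shut (so a half turn about z gives the same grasp; the last joint's range is limited). The gripper opens to 85 mm and grips with 20 to 120 N. Pads are 22 mm wide; open, the fingers measure 114 mm over their backs; the gripper's body (76 mm by 85 mm) begins 54 mm behind the grasp point. The pads swing forward as they close: fully open they stand 13 mm farther back than shut.
Start: joints at [63.942, 4.979, 10.078, 95.1, 0, 90], TCP at [0.242, 0.494, 0.231] pointing down, gripper open.
Joint ranges: [-179.16, 179.16], [-48.56, 103.87], [-65.8, 70.77], [-126.05, 130.52], [-82.76, 87.17], [-180, 180]. Speed limits (degrees/s): [127.2, 127.2, 147.25, 180, 180, 180].

INTERFACE

Orientations are given as [roll, pitch, yaw] about the fixed x, y, z axes, in that order (R = Rz(yaw) Ry(pitch) Rx(roll)).
In Python, from workcell import bot gives the robot as it stands. The module is installed in compiled form; this text tells all that it offers.
- The arm moves only by the tool arm_command, never from a script. Its argument "increments" is a list of rows, each a list of 7 numbers: the gripper command: -1 is fully open, 1 is shut, values between are in proportion, then the shift along the tool's x, y, z in cm, then the turn, a rotation vector about the tool's x, y, z in degrees. In form: [[gripper, x, y, z, rx, ry, rz], ...]. A call has 1 to 10 rows; each row shifts and turns the commanded pose from where the row before left it, along the tool's axes as they then stand; what a row does not reach is not made up. A row lasts 1/8 s, in which the tool goes at most 62.5 mm and 10.7 degrees, less where a joint would pass 70% of its speed; a pose out of reach is approached as far as the arm can. A call is refused whole if a number of a shift passes 6.25 or a number of a turn 10.7, either way. A call with a gripper value outside its range is refused whole. The fingers move at their own pace and stop on an object; "grip_force" is the grip in N (left out, the last holds). Time passes only in rows, so rows that do not move let the fingers close. It gives the time, the measured TCP pose, the force and the opening at its end, in the units of the state.
- bot.get_obs(): the state, without advancing time (a new reading comes with each control period).
- bot.camera(name): name is "scene" or "top" or "wrist"; returns a dict with "color" (400x640x3 uint8, red, green, blue), "fx", "fy", "cx", "cy" (pixels), "origin" and "attitude" of the camera in the world. Camera axes: x right, y up, looking along -z (the intrinsics and any distortion apply to the point x, -y, -z); pixel columns grow to the right and rows downward; lengths in m; the calibration is good to about 2 mm. A picture is of the moment at which its call begins. There is no depth.
- bot.job_done(): hands the job in, once; it reports no verdict.
The state is a dict: "time": time; "q": joint angles; "qd": joint speeds; "joint_efforts": joint torques, N m; "ee_pos": TCP position; "tcp_rot": TCP orientation; "wrist_force": force on the tool from outside, world axes, zero at the start; "torque": the same for the moment, N m; "opening": finger opening in m.
Only numpy, scipy, OpenCV 4.12 (cv2) and the standard library are available. Lean on these libraries where they do the work, as an engineer would, in place of code of your own. Each camera call takes 0.05 s, during which the arm holds its last target. There are 200 camera calls.

## Working session

There is one attempt and no reset: what is moved stays moved. The work goes in short steps, Python scripts to look and compute and a tool call to move; the robot and the scene stay as the last step left them, time stands still between calls to the robot, and variables do not carry over. Pictures are saved under pics/ and viewed, about 8 in all and at most 12, crops included, and the job is handed in when it is done.

Besides the shell and the picture viewer there is one more tool, called as name(argument=value, ...), one argument or row to a line, values as JSON. arm_command: Moves the arm, as the interface text tells. Its arguments: {"type":"object","properties":{"increments":{"type":"array"},"grip_force":{"type":"number"}},"required":["increments"]}

```bash
mkdir -p pics
cat > h.py <<'E'
import numpy as np, cv2
from scipy.spatial.transform import Rotation as R
from workcell import bot
def snap(n,f):
    c=bot.camera(n); cv2.imwrite('pics/'+f,c['color'][:,:,::-1]); 
    import pickle; d={k:v for k,v in c.items()}; pickle.dump(d,open('pics/'+f+'.pkl','wb')); return c
E
python3 - <<'E'
from h import *
o=bot.get_obs();print(o)
for n in('scene','top'):
    c=snap(n,n+'1.png');print(n,{k:v for k,v in c.items() if k!='color'})
E
```

```text
{'time': 0.0, 'q': array([6.39421201e+01, 5.01014168e+00, 1.00358230e+01, 9.50990431e+01,
       1.26526839e-03, 9.00001228e+01]), 'qd': array([ 0.02786887, -0.00216835,  0.04896309, -0.02753208, -0.02948131,
       -0.07874279]), 'joint_efforts': array([ 3.91399866e-03, -5.20391071e+01,  4.64793599e+01,  1.67083705e-02,
        2.33581732e-04,  6.83754067e-07]), 'ee_pos': array([0.24150178, 0.49389945, 0.23060452]), 'tcp_rot': array([-1.79926638e+02, -1.26511016e-03,  1.53941996e+02]), 'wrist_force': array([-0.09295456, -0.8807149 , -0.63477541]), 'torque': array([-0.01315064, -0.02953315,  0.00691516]), 'opening': 0.08518087933359593}
scene {'fx': 465.46374303252713, 'fy': 465.46374303252713, 'cx': 316.2993383749909, 'cy': 189.21519894981418, 'origin': array([ 1.18850023, -0.72327713,  0.96515452]), 'attitude': array([48.29545773, -1.23209832, 41.68972093])}
top {'fx': 371.5023407453098, 'fy': 371.5023407453098, 'cx': 315.93218489922447, 'cy': 200.89444250637285, 'origin': array([0.42148682, 0.03040992, 1.01098617]), 'attitude': array([  5.87805692,   0.33470718, -88.99304181])}
```

View pics/scene1.png

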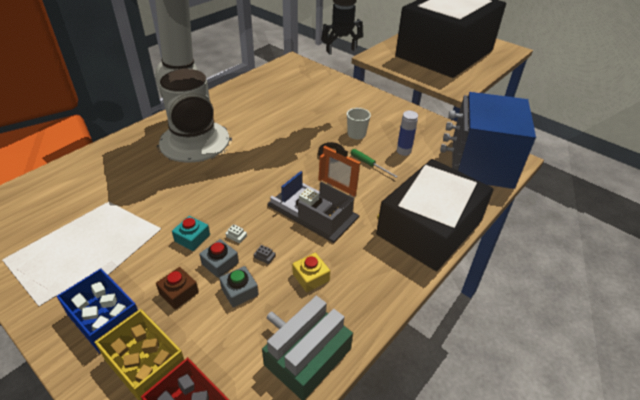

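View pics/top1.png

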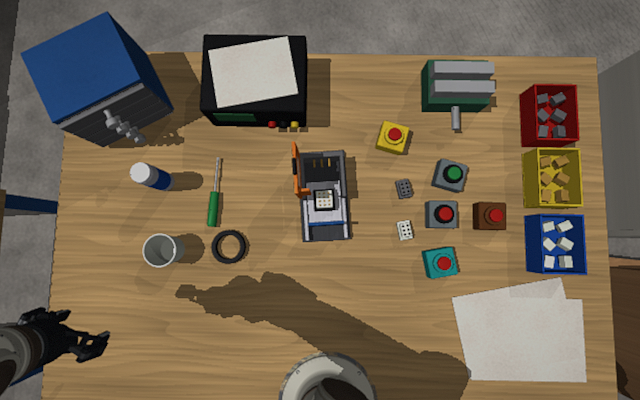

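The scene and top views show the fixture at top pixel ~(322,195), the guard upright on its left, and the green button at (454,173). The grey-boxed red stop is at (445,213), with decoys in yellow, brown and turquoise. Next I'll enlarge crops.

Run:
```python
import cv2,numpy as np
t=cv2.imread('pics/top1.png');s=cv2.imread('pics/scene1.png')
a=cv2.resize(t[135:250,280:380],None,fx=5,fy=5,interpolation=cv2.INTER_CUBIC)
b=cv2.resize(s[140:245,260:365],None,fx=5,fy=5,interpolation=cv2.INTER_CUBIC)
cv2.imwrite('pics/c1.png',a);cv2.imwrite('pics/c2.png',b)
```

```text
(no output)
```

View pics/c1.png

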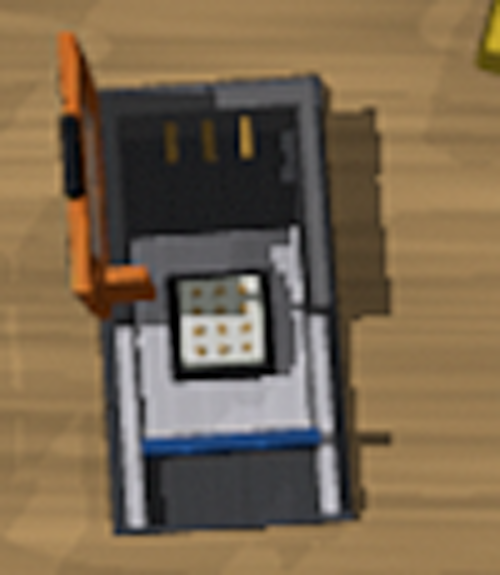

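View pics/c2.png

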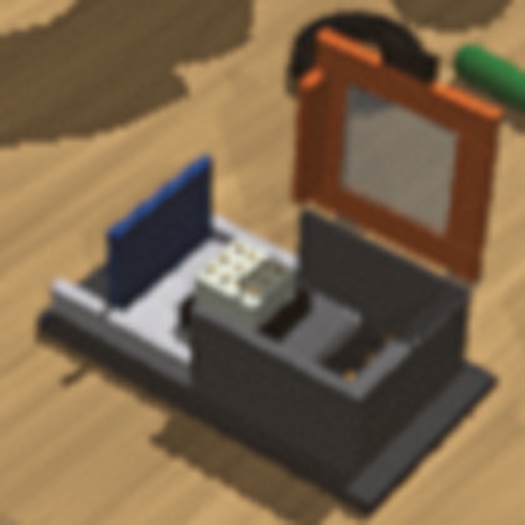

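The crops show the base corners, rails, chamber walls, blue plate and open guard clearly. I'll fit the fixture pose, carrier offset and guard angle jointly.

```bash
cat >> h.py <<'E'
def proj(c,P):
    p=(np.atleast_2d(P)-c['origin'])@R.from_euler('xyz',c['attitude'],degrees=True).as_matrix()
    return np.c_[c['cx']+c['fx']*p[:,0]/-p[:,2], c['cy']-c['fy']*p[:,1]/-p[:,2]]
def ray(c,u,v,z):
    d=R.from_euler('xyz',c['attitude'],degrees=True).apply([(u-c['cx'])/c['fx'],-(v-c['cy'])/c['fy'],-1])
    return c['origin']+d*(z-c['origin'][2])/d[2]
E
python3 - <<'E'
from h import *
import pickle
from scipy.optimize import least_squares
T=pickle.load(open('pics/top1.png.pkl','rb'));S=pickle.load(open('pics/scene1.png.pkl','rb'))
top=[((118,533),(-160,65,12)),((357,518),(-160,-65,12)),((322,80),(67,-55,75)),((147,527),(-155,47,32)),((320,514),(-155,-47,32)),
 ((145,453),('c',45,87)),((320,441),('c',-45,87)),((65,35),('g',59)),((78,295),('g',-59))]
sc=[((40,340),(-160,-65,0)),((370,512),(85,-65,0)),((495,378),(85,65,12)),((360,397),(67,-55,75)),((192,305),(-50,-55,75)),
 ((110,232),('c',-45,87)),((210,158),('c',45,87)),((320,30),('g',-59)),((500,115),('g',59))]
def pt(k,p):
    x,y,yaw,d,th=p
    if k[0]=='c': q=[-63-d*1000,k[1],k[2]]
    elif k[0]=='g': q=[8.5+k[1],59-118*np.cos(th),79+118*np.sin(th)]
    else: q=k
    return R.from_euler('z',yaw).apply(np.array(q)/1000)+[x,y,0]
def f(p):
    r=[]
    for C,L,o in((T,top,(280,135)),(S,sc,(260,140))):
        for uv,k in L: r+=list(proj(C,pt(k,p))[0]-(np.array(uv)/5-.4+o))
    return np.array(r)
s=least_squares(f,[.45,0,0,.05,1.6],loss='soft_l1')
print(s.x,np.round(f(s.x).reshape(-1,2),1).tolist())
x,y,yaw=s.x[:3]
for n,q in(('face',(-63-s.x[3]*1000,0,50)),('homeface',(-63,0,50)),('edge',(8.5,59-118*np.cos(s.x[4]),79+118*np.sin(s.x[4]))),('stop',(55,0,43))):
    print(n,pt(q,s.x))
for n,u,v in(('green',454,172.5),('red',445,213)): print(n,ray(T,u,v,.067))
E
python3 - <<'E'
import sys;sys.path.insert(0,'.')
from h import *
import pickle,os
os.chdir('.')
# colour centroids
for f,reg in(('top1.png',{'g':(435,470,155,190),'r':(428,462,198,230)}),('scene1.png',{'g':(220,258,262,302),'r':(200,240,235,272)})):
    C=pickle.load(open('pics/'+f+'.pkl','rb'));im=C['color'].astype(int)
    for k,(a,b,c,d) in reg.items():
        p=im[c:d,a:b];i=1 if k=='g' else 0;m=(p[:,:,i]>1.8*p[:,:,1-i])&(p[:,:,i]>1.3*p[:,:,2])&(p[:,:,i]>60)
        y,x=np.nonzero(m);print(f,k,m.sum(),x.mean()+a,y.mean()+c,ray(C,x.mean()+a,y.mean()+c,.064))
E
```

```text
[0.57770329 0.02126506 0.08513452 0.05441285 1.62149005] [[-0.9, 0.9], [-0.1, 0.6], [-1.7, -0.2], [-0.2, -0.2], [0.9, -0.0], [-0.6, -0.6], [0.5, -0.6], [-0.2, -0.7], [0.5, -0.5], [-1.0, -2.0], [-0.1, 1.5], [0.8, -1.0], [-0.2, 0.5], [-0.7, 0.5], [-0.6, 0.1], [-1.1, -0.8], [0.3, 0.1], [0.1, -0.5]]
face [0.46071568 0.01128124 0.05      ]
homeface [0.51493146 0.01590806 0.05      ]
edge [0.5806472  0.08673179 0.19684841]
stop [0.63250409 0.0259418  0.043     ]
green [ 0.59790487 -0.31574185  0.067     ]
red [ 0.49321341 -0.29080097  0.067     ]
top1.png g 135 454.0 172.64444444444445 [ 0.59808816 -0.31683424  0.064     ]
top1.png r 150 445.2866666666667 213.31333333333333 [ 0.49265341 -0.29253646  0.064     ]
scene1.png g 116 236.91379310344828 275.4396551724138 [ 0.59781974 -0.31732185  0.064     ]
scene1.png r 130 217.07692307692307 247.63846153846154 [ 0.49443286 -0.29327858  0.064     ]
```

arm_command(
  increments=[
    [1, 0, 0, 0, 0, 0, 9.8],
    [1, 0, 0, 0, 0, 0, 9.8],
    [1, 0, 0, 0, 0, 0, 9.8],
    [1, 0, 0, 0, 0, 0, 9.8],
    [1, 0, 0, 0, 0, 0, 9.8],
    [1, 0, 0, 0, 0, 0, 10.0],
  ],
)

```text
time: 0.85
ee_pos: [0.2415, 0.494, 0.2309]
tcp_rot: [-180.0, 0.0, 94.6]
wrist_force: [1.0, 0.1, -0.6]
opening: 0.0002
```

arm_command(
  increments=[
    [1, -5.08, 1.39, 0, 0, 0, 0],
    [1, -5.08, 1.39, 0, 0, 0, 0],
    [1, -5.08, 1.39, 0, 0, 0, 0],
    [1, -5.08, 1.39, 0, 0, 0, 0],
    [1, -5.08, 1.39, 0, 0, 0, 0],
    [1, -5.08, 1.39, 0, 0, 0, 0],
    [1, -5.08, 1.39, 0, 0, 0, 0],
    [1, -5.08, 1.39, 0, 0, 0, 0],
    [1, -5.08, 1.39, 0, 0, 0, 0],
    [1, -5.08, 1.39, 0, 0, 0, 0],
  ],
)

```text
time: 2.1
ee_pos: [0.4241, -0.0018, 0.2312]
tcp_rot: [180.0, -0.0, 94.9]
wrist_force: [0.6, 1.7, -0.4]
opening: 0.0002
```

arm_command(
  increments=[
    [1, 0, 0, 0, -10, 0, 0],
    [1, 0, 0, 0, -10, 0, 0],
    [1, 0, 0, 0, -10, 0, 0],
    [1, 0, 0, 0, 0, 0, 0],
    [1, 0, 0, 0, 0, 0, 0],
  ],
)

```text
time: 2.72
ee_pos: [0.4241, -0.0001, 0.2322]
tcp_rot: [150.1, 0.0, 94.9]
wrist_force: [-0.1, -0.3, 0.5]
opening: -0.0001
```

arm_command(
  increments=[
    [1, 0, -1.85, 3.2, 0, 0, 0],
    [1, 0, -1.85, 3.2, 0, 0, 0],
    [1, 0, -1.85, 3.2, 0, 0, 0],
    [1, 0, -1.85, 3.2, 0, 0, 0],
    [1, 0, -1.85, 3.2, 0, 0, 0],
    [1, 0, 0, 0, 0, 0, 0],
    [1, 0, 0, 0, 0, 0, 0],
  ],
)

```text
time: 3.6
ee_pos: [0.4247, 0.0, 0.0481]
tcp_rot: [150.1, -0.0, 95.0]
wrist_force: [0.5, -0.9, -0.6]
opening: -0.0
```

Run:
```python
from h import *
a=snap('top','t2.png')['color'];b=snap('scene','s2.png')['color']
a=cv2.resize(a[130:270,270:370],None,fx=4,fy=4,interpolation=cv2.INTER_CUBIC)
b=cv2.resize(b[120:260,230:330],None,fx=4,fy=4,interpolation=cv2.INTER_CUBIC)
cv2.imwrite('pics/c3.png',np.hstack([a,b])[:,:,::-1]);o=bot.get_obs();print(o['ee_pos'],o['wrist_force'])
```

```text
[ 4.24876584e-01 -4.93790114e-05  4.86564307e-02] [0.3155196  0.38438448 0.34683076]
```

View pics/c3.png

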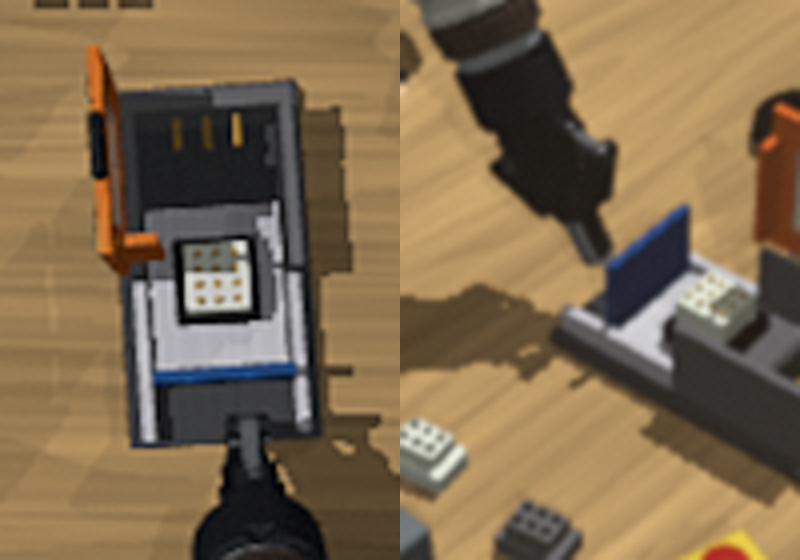

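The finger stands centred about 3 cm in front of the blue plate, clear of the rails. Pushing now.

arm_command(
  increments=[
    [1, 0, 0.87, 0.5, 0, 0, 0],
    [1, 0, 0.87, 0.5, 0, 0, 0],
    [1, 0, 0.43, 0.25, 0, 0, 0],
    [1, 0, 0.43, 0.25, 0, 0, 0],
    [1, 0, 0.43, 0.25, 0, 0, 0],
    [1, 0, 0.43, 0.25, 0, 0, 0],
    [1, 0, 0.43, 0.25, 0, 0, 0],
    [1, 0, 0.43, 0.25, 0, 0, 0],
  ],
)

```text
time: 4.7
ee_pos: [0.4737, 0.0043, 0.0463]
tcp_rot: [150.0, -0.0, 94.9]
wrist_force: [-5.0, -1.2, 2.8]
opening: 0.0001
```

arm_command(
  increments=[
    [1, 0, 0.43, 0.25, 0, 0, 0],
    [1, 0, 0.43, 0.25, 0, 0, 0],
    [1, 0, 0.43, 0.25, 0, 0, 0],
    [1, 0, 0.43, 0.25, 0, 0, 0],
  ],
)

```text
time: 5.2
ee_pos: [0.4936, 0.006, 0.0463]
tcp_rot: [150.0, 0.0, 94.9]
wrist_force: [-5.3, -1.5, 2.5]
opening: 0.0
```

arm_command(
  increments=[
    [1, 0, 0.26, 0.15, 0, 0, 0],
    [1, 0, 0.26, 0.15, 0, 0, 0],
  ],
)

```text
time: 5.45
ee_pos: [0.4995, 0.0065, 0.0464]
tcp_rot: [150.0, 0.0, 94.9]
wrist_force: [-4.6, -1.9, 2.0]
opening: -0.0002
```

arm_command(
  increments=[
    [1, 0, 0.17, 0.1, 0, 0, 0],
    [1, 0, 0.17, 0.1, 0, 0, 0],
  ],
)

```text
time: 5.7
ee_pos: [0.5033, 0.0068, 0.0463]
tcp_rot: [150.0, 0.0, 94.9]
wrist_force: [-4.9, -0.5, 2.1]
opening: -0.0001
```

arm_command(
  increments=[
    [1, 0, 0.17, 0.1, 0, 0, 0],
    [1, 0, 0.17, 0.1, 0, 0, 0],
  ],
)

```text
time: 5.95
ee_pos: [0.5073, 0.0072, 0.0463]
tcp_rot: [150.0, 0.0, 94.9]
wrist_force: [-5.2, -0.7, 1.2]
opening: -0.0005
```

arm_command(
  increments=[
    [1, 0, 0.17, 0.1, 0, 0, 0],
  ],
)

```text
time: 6.08
ee_pos: [0.5086, 0.0073, 0.0462]
tcp_rot: [150.1, -0.0, 94.9]
wrist_force: [-29.9, -1.8, 20.3]
opening: -0.0003
```

arm_command(
  increments=[
    [1, 0, 0.17, 0.1, 0, 0, 0],
  ],
)

```text
time: 6.2
ee_pos: [0.509, 0.0074, 0.0461]
tcp_rot: [150.3, -0.0, 94.9]
wrist_force: [-56.9, -3.9, 37.1]
opening: 0.0001
```

arm_command(
  increments=[
    [1, 0, 0.17, 0.1, 0, 0, 0],
  ],
)

```text
time: 6.32
ee_pos: [0.5095, 0.0075, 0.046]
tcp_rot: [150.4, -0.0, 94.9]
wrist_force: [-83.4, -6.4, 55.2]
opening: -0.0002
```

Hard stop reached, so I'll back off and look.

arm_command(
  increments=[
    [1, 0, -0.35, -0.2, 0, 0, 0],
    [1, 0, -0.87, -0.5, 0, 0, 0],
    [1, 0, -2.6, -1.5, 0, 0, 0],
    [1, 0, -2.6, -1.5, 0, 0, 0],
    [1, 0, 0, 0, 0, 0, 0],
    [1, 0, 0, 0, 0, 0, 0],
  ],
)

```text
time: 7.08
ee_pos: [0.4399, 0.0013, 0.0468]
tcp_rot: [149.9, 0.0, 94.9]
wrist_force: [0.2, -0.9, 1.1]
opening: -0.0
```

Run:
```python
from h import *
T=snap('top','t3.png');a=T['color'];S=snap('scene','s3.png');b=S['color']
a=cv2.resize(a[130:270,270:370],None,fx=4,fy=4,interpolation=cv2.INTER_CUBIC)
b=cv2.resize(b[140:240,265:365],None,fx=4,fy=4,interpolation=cv2.INTER_CUBIC);b=np.pad(b,((0,160),(0,0),(0,0)))
cv2.imwrite('pics/c4.png',np.hstack([a,b])[:,:,::-1]);o=bot.get_obs();print(o['ee_pos'],o['wrist_force'])
r=R.from_euler('z',.0851)
for x in(-63,-67):
  P=[r.apply([x/1e3,s,.087])+[.5777,.0213,0] for s in(.045,-.045)]
  print(x,(proj(T,P)-[270,130])*4,(proj(S,P)-[265,140])*4+[400,0])
```

```text
[0.43978118 0.00133342 0.04634645] [ 0.43299593 -0.03265303  0.34507192]
-63 [[146.28739495 291.54821874]
 [289.98326847 281.79471884]] [[600.72384885 150.85931612]
 [523.50871871 216.17945246]]
-67 [[146.70297442 297.9078111 ]
 [290.46231926 288.14931405]] [[596.3450987  148.66414669]
 [519.05005183 213.80521923]]
```

View pics/c4.png

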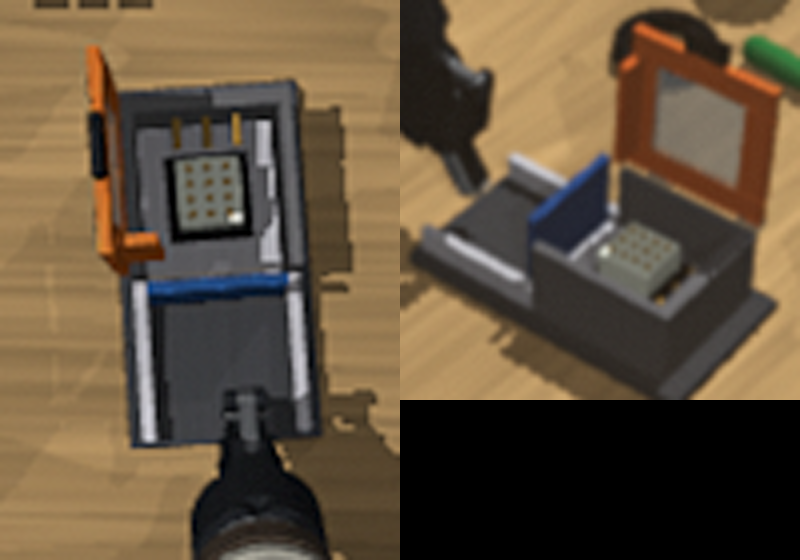

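The top and scene crops show the carrier home: the plate reaches the stop wall, the connector has moved about 54 mm, and the blue face is at crop ~(218,295). The guard stays upright. Now moving to the guard's outer side.

arm_command(
  increments=[
    [1, 0, 2.4, -4.16, 0, 0, 0],
    [1, 0, 2.4, -4.16, 0, 0, 0],
    [1, 0, 2.4, -4.16, 0, 0, 0],
    [1, 0, 2.4, -4.16, 0, 0, 0],
    [1, 0, 2.4, -4.16, 0, 0, 0],
    [1, 0, 0, 0, 10, 0, 0],
    [1, 0, 0, 0, 10, 0, 0],
    [1, 0, 0, 0, 10, 0, 0],
    [1, 0, 0, 0, 0, 0, 0],
  ],
)

```text
time: 8.3
ee_pos: [0.4422, 0.0016, 0.2813]
tcp_rot: [-179.3, -0.1, 95.0]
wrist_force: [-1.0, 0.3, -0.8]
opening: -0.0002
```

arm_command(
  increments=[
    [1, 3.6, 0, 0, 0, 0, 0],
    [1, 3.6, 0, 0, 0, 0, 0],
    [1, 3.6, 0, 0, 0, 0, 0],
    [1, 0, 3.7, 0, 0, 0, 0],
    [1, 0, 3.7, 0, 0, 0, 0],
    [1, 0, 3.7, 0, 0, 0, 0],
    [1, 0, 3.7, 0, 0, 0, 0],
    [1, 0, 0, 0, 0, 0, 0],
  ],
)

```text
time: 9.3
ee_pos: [0.579, 0.1218, 0.2853]
tcp_rot: [179.9, -0.0, 94.9]
wrist_force: [-0.8, 0.8, -0.1]
opening: 0.0
```

arm_command(
  increments=[
    [1, 0, 0, 3.7, 0, 0, 0],
    [1, 0, 0, 3.7, 0, 0, 0],
    [1, 0, 0, 3.7, 0, 0, 0],
    [1, 0, 0, 0, 0, 0, 0],
    [1, 0, 0, 0, 0, 0, 0],
  ],
)

```text
time: 9.93
ee_pos: [0.5775, 0.1217, 0.1778]
tcp_rot: [179.8, -0.0, 94.9]
wrist_force: [0.3, -0.6, 0.1]
opening: -0.0
```

arm_command(
  increments=[
    [1, -1.3, 0, 0, 0, 0, 0],
    [1, -1.3, 0, 0, 0, 0, 0],
    [1, -1.3, 0, 0.1, 0, 0, 0],
    [1, -1.3, 0, 0.1, 0, 0, 0],
  ],
)

```text
time: 10.42
ee_pos: [0.582, 0.0688, 0.1734]
tcp_rot: [180.0, -0.0, 94.9]
wrist_force: [-0.2, 2.8, -1.4]
opening: -0.0
```

arm_command(
  increments=[
    [1, -1.22, 0, 0.45, 0, 0, 0],
    [1, -1.22, 0, 0.45, 0, 0, 0],
    [1, -1.08, 0, 0.75, 0, 0, 0],
    [1, -1.08, 0, 0.75, 0, 0, 0],
  ],
)

```text
time: 10.92
ee_pos: [0.5856, 0.0233, 0.1485]
tcp_rot: [-180.0, -0.0, 94.9]
wrist_force: [0.0, 2.0, 0.3]
opening: 0.0
```

arm_command(
  increments=[
    [1, -0.83, 0, 1.0, 0, 0, 0],
    [1, -0.83, 0, 1.0, 0, 0, 0],
    [1, -0.55, 0, 1.18, 0, 0, 0],
    [1, -0.55, 0, 1.18, 0, 0, 0],
  ],
)

```text
time: 11.42
ee_pos: [0.5881, -0.0037, 0.1048]
tcp_rot: [-180.0, -0.0, 94.9]
wrist_force: [0.0, 1.9, 1.0]
opening: -0.0001
```

arm_command(
  increments=[
    [1, -0.2, 0, 0.8, 0, 0, 0],
    [1, -0.2, 0, 0.8, 0, 0, 0],
    [1, -0.1, 0, 0.4, 0, 0, 0],
    [1, 0, 0, 0.2, 0, 0, 0],
  ],
)

```text
time: 11.92
ee_pos: [0.5884, -0.0086, 0.0836]
tcp_rot: [-180.0, 0.0, 94.9]
wrist_force: [-0.4, 0.1, 0.6]
opening: -0.0001
```

arm_command(
  increments=[
    [1, 0, 0, 0.15, 0, 0, 0],
    [1, 0, 0, 0.15, 0, 0, 0],
  ],
)

```text
time: 12.18
ee_pos: [0.5887, -0.0086, 0.0825]
tcp_rot: [179.9, 0.0, 94.9]
wrist_force: [-8.2, -0.1, 18.1]
opening: 0.0001
```

arm_command(
  increments=[
    [1, 0, 0, 0.1, 0, 0, 0],
    [1, 0, 0, 0, 0, 0, 0],
  ],
)

```text
time: 12.42
ee_pos: [0.5888, -0.0086, 0.0826]
tcp_rot: [179.9, 0.0, 94.9]
wrist_force: [-8.4, -0.9, 18.3]
opening: 0.0
```

arm_command(
  increments=[
    [1, 0, 0, -1.0, 0, 0, 0],
    [1, 0, 0, -3.0, 0, 0, 0],
    [1, 0, 0, -3.0, 0, 0, 0],
    [1, -5.13, -0.28, 0, 0, 0, 0],
    [1, -5.13, -0.28, 0, 0, 0, 0],
    [1, -5.13, -0.28, 0, 0, 0, 0],
    [1, -5.13, -0.28, 0, 0, 0, 0],
    [1, -5.13, -0.28, 0, 0, 0, 0],
    [1, -5.13, -0.28, 0, 0, 0, 0],
    [1, 0, 0, 0, 0, 0, 0],
  ],
)

```text
time: 13.68
ee_pos: [0.5977, -0.32, 0.1488]
tcp_rot: [-180.0, 0.0, 94.7]
wrist_force: [0.7, 1.0, 0.2]
opening: 0.0002
```

arm_command(
  increments=[
    [1, 0, 0, 2.5, 0, 0, 0],
    [1, 0, 0, 2.5, 0, 0, 0],
    [1, 0, 0, 0, 0, 0, 0],
    [1, 0, 0, 0, 0, 0, 0],
  ],
)

```text
time: 14.18
ee_pos: [0.5987, -0.3162, 0.101]
tcp_rot: [179.9, 0.0, 95.0]
wrist_force: [0.1, 0.6, 0.1]
opening: 0.0001
```

Run:
```python
from h import *
T=snap('top','t4.png');a=T['color'];S=snap('scene','s4.png');b=S['color']
a=cv2.resize(a[120:250,280:480],None,fx=4,fy=4,interpolation=cv2.INTER_CUBIC)[:,:]
b=cv2.resize(b[130:330,195:375],None,fx=2.2,fy=2.2,interpolation=cv2.INTER_CUBIC)
a=cv2.resize(a,(400,260));b=cv2.resize(b,(400,444));a=np.pad(a,((0,184),(0,0),(0,0)))
cv2.imwrite('pics/c5.png',np.hstack([a,b])[:,:,::-1]);o=bot.get_obs();print(o['ee_pos'],o['wrist_force'])
```

```text
[ 0.59895586 -0.31655305  0.10137948] [-0.19447384  0.06132801 -0.26304339]
```

View pics/c5.png

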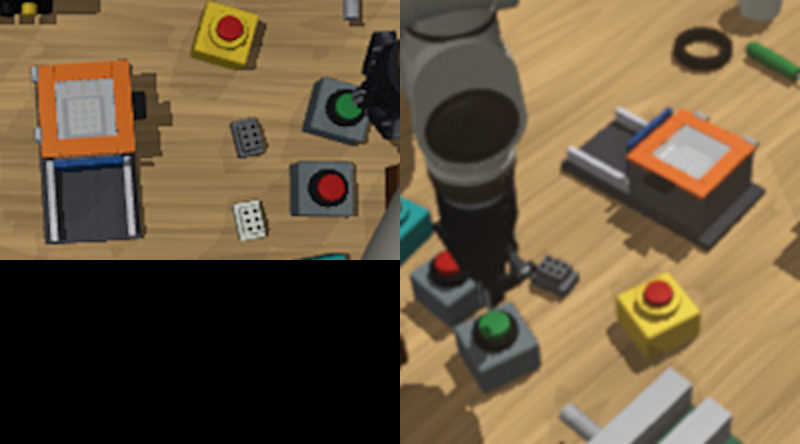

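Guard is flat and shut, blue plate flush, and the fingertip is over the green cap. Pressing.

arm_command(
  increments=[
    [1, 0, 0, 1.5, 0, 0, 0],
    [1, 0, 0, 1.3, 0, 0, 0],
    [1, 0, 0, 0.4, 0, 0, 0],
    [1, 0, 0, 0.4, 0, 0, 0],
    [1, 0, 0, 0.4, 0, 0, 0],
  ],
)

```text
time: 14.9
ee_pos: [0.5983, -0.3166, 0.0606]
tcp_rot: [180.0, 0.0, 94.9]
wrist_force: [-8.5, 4.4, 29.9]
opening: 0.0001
```

arm_command(
  increments=[
    [1, 0, 0, 0.15, 0, 0, 0],
    [1, 0, 0, 0, 0, 0, 0],
  ],
)

```text
time: 15.15
ee_pos: [0.5983, -0.3166, 0.0609]
tcp_rot: [179.9, 0.1, 94.9]
wrist_force: [-7.8, 4.8, 16.6]
opening: -0.0003
```

arm_command(
  increments=[
    [1, 0, 0, -1.0, 0, 0, 0],
    [1, 0, 0, -3.5, 0, 0, 0],
    [1, 0, 0, -5.0, 0, 0, 0],
    [1, 0, -5, -2.0, 0, 0, 0],
    [1, 0, -5, 0, 0, 0, 0],
    [1, 0, -5, 0, 0, 0, 0],
    [1, 0, 0, 0, 0, 0, 0],
    [1, 0, 0, 0, 0, 0, 0],
    [1, 0, 0, 0, 0, 0, 0],
    [1, 0, 0, 0, 0, 0, 0],
  ],
)

```text
time: 16.4
ee_pos: [0.4496, -0.3294, 0.1728]
tcp_rot: [-180.0, -0.0, 95.0]
wrist_force: [0.5, -0.7, -0.4]
opening: -0.0001
```

Run:
```python
from h import *
S=snap('scene','s5.png');b=S['color']
cv2.imwrite('pics/c6.png',cv2.resize(b[130:330,150:400],None,fx=3,fy=3,interpolation=cv2.INTER_CUBIC)[:,:,::-1]);o=bot.get_obs();print(o['ee_pos'],o['wrist_force'],o['time'])
```

```text
[ 0.44946964 -0.3293673   0.17284863] [ 0.01704267 -0.25453633 -0.58538352] 16.45
```

View pics/c6.png

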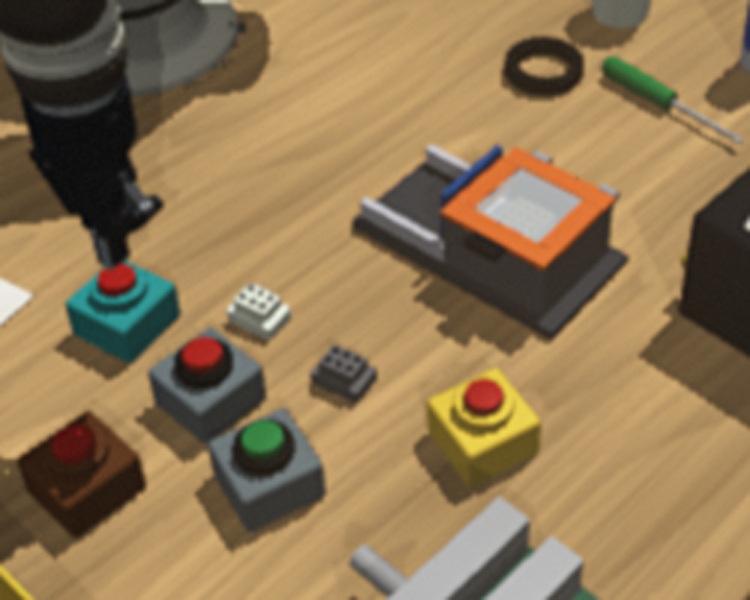

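The guard is shut at (530,205), the green cap (265,438) and red cap (202,355) are both up, and the bystanders are unmoved. The arm is free at z 0.17. Handing in.

```bash
python3 -c "
from workcell import bot
print(bot.job_done())"
```

```text
the job is handed in; nothing more can be done
None
```

I pushed the carrier home by its blue front plate, swung the orange guard shut, pressed and released the green start button, and handed the job in at about 16.5 s. No verdict was reported, so the results below are from my own checks.

- **Carrier:** The arm met a hard stop, and I pressed on to about 83 N along the push (about 100 N in all, under the 120 N limit). The connector moved about 54 mm in the pictures, matching the fitted starting gap.
- **Home position, small disagreement:** The pose fit placed the blue face up to about 2 mm short of home in the top view. That is within my measuring error and the 4 mm tolerance. The scene view and the hard stop both pointed to fully home.
- **Guard:** I pressed it down to a fingertip height of 82.5 mm, against 83 mm expected when shut. It looks flat and closed in the last picture.
- **Start button:** The fingertip bottomed out at 61 mm, the full 6 mm of travel, with 17 to 30 N on it. The cap was up again in the last picture.
- **Everything else:** I never went near the red stop button. The bystanders I could see looked unmoved. The spray can was outside the last crop, and the tub was only partly in it. The arm was clear, with only sensor noise on the wrist force.

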